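Weigh the goldsmith's stock boxes by feel and set the heavy ones to the stop bar

TASK

One or two of the three closed stock boxes are full of brass and heavy (about 0.8 kg), the rest hold wax and are light (about 0.3 kg): going from the robot's left to its right, gently raise the handle end of each box by about a centimetre with its far end resting on the board, feel its weight and lower it gently in the fingers, not dropping it. Slide each heavy box, as soon as you know or afterwards, along the board away from the robot, without lifting it off and without ramming, until its far end stands square and flush against the steel stop bar. Leave the light boxes where they stand, disturb nothing else, and let go of everything.

Things in the scene. Friction and masses are not known exactly. Their poses are not given: they have to be found in the camera images.
- box_left: closed brown box with white lid at the robot's left (largest y), 120 long (own x) x 80 wide (own y) x 50 high; origin at the centre of its underside, own x from the handle end (near the robot) to the far end, z up. Stands loose on the board. Total mass hidden: light 0.26-0.32 kg or heavy 0.75-0.91 kg, contents packed at its middle. Friction on the board may reach its weight
- box_left_handle (a point): centre of its handle: dark wooden sleeve, 14 diameter, 52 long, along own y, spinning freely on a brass bar (so it passes no pitching moment) between two posts; axis 78 above the underside, 28 above the lid, own x = -45. Grip from above, fingers closing along own x. Raising it straight about the far edge takes 0.57 of the weight: 1.4-1.8 N light, 4.1-5.2 N heavy
- box_left_near (a point): middle of the lower edge at the handle end of this box: own (-60, 0, 0)
- box_left_far (a point): middle of the lower edge at the far end of this box: own (60, 0, 0)
- box_middle: closed brown box with white lid at the middle, 120 long (own x) x 80 wide (own y) x 50 high; origin at the centre of its underside, own x from the handle end (near the robot) to the far end, z up. Stands loose on the board. Total mass hidden: light 0.26-0.32 kg or heavy 0.75-0.91 kg, contents packed at its middle. Friction on the board may reach its weight
- box_middle_handle (a point): centre of its handle: dark wooden sleeve, 14 diameter, 52 long, along own y, spinning freely on a brass bar (so it passes no pitching moment) between two posts; axis 78 above the underside, 28 above the lid, own x = -45. Grip from above, fingers closing along own x. Raising it straight about the far edge takes 0.57 of the weight: 1.4-1.8 N light, 4.1-5.2 N heavy
- box_middle_near (a point): middle of the lower edge at the handle end of this box: own (-60, 0, 0)
- box_middle_far (a point): middle of the lower edge at the far end of this box: own (60, 0, 0)
- box_right: closed brown box with white lid at the robot's right (smallest y), 120 long (own x) x 80 wide (own y) x 50 high; origin at the centre of its underside, own x from the handle end (near the robot) to the far end, z up. Stands loose on the board. Total mass hidden: light 0.26-0.32 kg or heavy 0.75-0.91 kg, contents packed at its middle. Friction on the board may reach its weight
- box_right_handle (a point): centre of its handle: dark wooden sleeve, 14 diameter, 52 long, along own y, spinning freely on a brass bar (so it passes no pitching moment) between two posts; axis 78 above the underside, 28 above the lid, own x = -45. Grip from above, fingers closing along own x. Raising it straight about the far edge takes 0.57 of the weight: 1.4-1.8 N light, 4.1-5.2 N heavy
- box_right_near (a point): middle of the lower edge at the handle end of this box: own (-60, 0, 0)
- box_right_far (a point): middle of the lower edge at the far end of this box: own (60, 0, 0)
- stop: steel stop bar fixed to the board, 620 long (own y), 30 thick, 32 high; its smooth face towards the robot and the boxes is the plane own x = 0; origin at the middle of that face's lower edge, own x points away from the robot (into the bar). Two small dark clamping feet lie behind it. It is rigid; it may stand up to 0.08 rad askew
- work_board: thin plywood board, 420 x 720 x 6 thick, fixed flat on the board, on which the boxes, the stop bar, the wax block and the ring stand stand: its top is at z = 0.006 m; origin at the centre of its underside. It does not move
- wax_block: blue wax block 36 x 24 x 20 high, between the lanes of the left and middle boxes; loose bystander, origin at its underside
- ring_stand: small turned brass ring stand, 26 diameter, 45 high, between the lanes of the middle and right boxes; loose bystander, origin at its underside
- bur_block: wooden block 60 x 130 x 24 with rows of steel burs standing up to 56 high, to the left of the boxes; loose bystander, origin at its underside
- glass_jar: green glass jar, 84 diameter, 110 high, to the left of the work board; loose bystander, origin at its underside
- hammer: hammer, 240 long, lying to the right of the boxes; loose bystander, origin at its underside (hammer: along its length)
- dish: terracotta bowl, 100 diameter, 40 high, to the right of the work board; loose bystander, origin at its underside

How it is judged:
By the outcome, as a careful person would: the job done as asked, in the order asked, and still so for the second after the job is handed in, with the robot touching nothing.
It also fails if it takes over 67 s, if anything falls off the work surface, if the arm or the gripper's body presses on something with over 40 N, if the wrist force passes 120 N, or if a joint passes its speed limit or range.

ROBOT

A 6-joint arm with a two-finger parallel gripper is mounted at the origin on the work surface. World frame = base frame: x ahead of the robot, y to its left, z up, the work surface at z = 0. Lengths are in m, angles in rad, forces in N, time in s.
With the tool pointing down it reaches from about 0.3 to 0.75 m from the base axis. Payload 8.5 kg.
Tool frame: the origin (TCP) lies at the very end of the fingers, on their centre line; the grasp point (between the pads) lies manip.pinch_z behind it (manip.pinch_z is the distance from the TCP to the grasp point, in m); z points along the fingers, y is the line along which they close (so a half turn about z gives the same grasp; the last joint's range is limited). The gripper opens to 88 mm and grips with 3 to 60 N. Pads are 18 mm wide; open, the fingers measure 123 mm over their backs; the gripper's body (75 mm by 187 mm) begins 45 mm behind the grasp point.
Start: joints at [1.103, 0.381, 1.297, -0, 1.464, -0.215], TCP at [0.138, 0.533, 0.239] pointing down, gripper open.
Joint ranges: [-3.11, 3.11], [-0.89, 2.33], [0.22, 2.48], [-1.42, 4.56], [0.17, 2.85], [-2.88, 2.88]. Speed limits (rad/s): [2.39, 2.39, 3.14, 3.14, 3.14, 3.14].

INTERFACE

Orientations are given as a unit quaternion [x, y, z, w].
In Python, from rig import manip gives the robot as it stands. Calls block until the motion is done:
- manip.reach(position, orientation): joint-space move of the TCP to a pose.
- manip.line_to(position, frame=None, v=0.15, threshold=None): straight line of the TCP; frame=None keeps the orientation; v is the mean speed in m/s. With threshold (N) it stops when the force on the tool has changed by that much, and returns True; else False.
- manip.move_j(angles): joint-space move.
- manip.open() and manip.close(): open the fingers fully, or close them until they stop; the grip force is fixed at half the most.
- manip.hold(seconds).
- manip.inverse_kinematics(position, orientation): joint angles nearest the present ones, or None.
- manip.get_state(): the state.
- manip.get_image(name): name is "scene" or "top" or "wrist"; returns a dict with "pixels" (384x512x3 uint8, blue, green, red), "depth" (384x512 float32, m along the optical axis (not along the pixel's ray), 0 where there is no reading), "camera_matrix" (3x3 intrinsics, pixels), "T" (4x4, takes a point from camera to world coordinates); the wrist camera has in their place "tool_from_camera" (4x4, takes a point from camera to tool coordinates, whose origin is the TCP and whose axes are the flange's). Camera axes: x right, y down, z forward; pixel columns grow to the right and rows downward; lengths in m; the calibration is good to about 2 mm. A picture is of the moment at which its call begins: read the wrist's pose just before it.
A pose or a line that the arm cannot do raises manip.MotionError and nothing moves.
- manip.close_job(): hands the job in; it is judged then, once.
The state is a dict: "t": time; "qpos": joint angles; "joint_velocities": joint speeds; "joint_torque": joint torques, N m; "position": TCP position; "orientation": TCP orientation; "wrist_force": force on the tool from outside, world axes, zero at the start; "wrist_torque": the same for the moment, N m; "finger_gap": finger opening in m; "finger_force": force on a finger pad.
Only numpy, scipy, OpenCV 4.12 (cv2) and the standard library are available. Lean on these libraries where they do the work, as an engineer would, in place of code of your own. Each camera call takes 0.05 s, during which the arm holds its last target. There are 200 camera calls.

## Working session

There is one attempt and no reset: what is moved stays moved. The work goes in short steps, each a Python script; the robot and the scene stay as the last script left them, time stands still between calls to the robot, and variables do not carry over. Pictures are saved under pics/ and viewed, at most 10 in all, crops included, and the job is handed in when it is done.

```bash
mkdir -p pics; ls
python3 - <<'E'
from rig import manip
import cv2,numpy as np
print(manip.get_state(), manip.pinch_z)
for n in("top","scene"):
    im=manip.get_image(n); np.savez(f"pics/{n}0.npz",**im); cv2.imwrite(f"pics/{n}0.png",im["pixels"]); print(im["camera_matrix"],im["T"])
E
```

```text
pics
{'t': 0.0, 'qpos': array([ 1.10269568e+00,  3.81198319e-01,  1.29822271e+00, -9.16834118e-06,
        1.46361988e+00, -2.15282991e-01]), 'joint_velocities': array([-0.00042862,  0.00033967, -0.00061475,  0.00062245, -0.00086765,
       -0.00163995]), 'joint_torque': array([-2.52793398e-03, -4.37943113e+01, -2.24557632e+01,  7.12966290e-02,
        3.53098393e-02, -8.07537913e-05]), 'position': array([0.13744233, 0.53226766, 0.23814937]), 'orientation': array([ 1.26071922e-01,  9.92020840e-01, -6.83789756e-04, -2.38346887e-04]), 'wrist_force': array([0.1027074 , 0.32232246, 0.22256121]), 'wrist_torque': array([-0.03794869,  0.00601498, -0.03631507]), 'finger_force': 0.0, 'finger_gap': 0.08811956850978712} 0.0187
[[371.7889053    0.         251.14409709]
 [  0.         371.7889053  195.82553434]
 [  0.           0.           1.        ]] [[ 0.02067893 -0.9941937   0.10559954  0.45124178]
 [-0.99955951 -0.02280753 -0.01898945  0.01936043]
 [ 0.02128765 -0.10516034 -0.99422741  1.38870362]
 [ 0.          0.          0.          1.        ]]
[[408.27208886   0.         253.65456026]
 [  0.         408.27208886 197.68543773]
 [  0.           0.           1.        ]] [[-0.36848271  0.53561783 -0.759825    1.45046835]
 [ 0.92944056  0.2289595  -0.28934028  0.30741785]
 [ 0.01899334 -0.81282906 -0.58219255  0.75330183]
 [ 0.          0.          0.          1.        ]]
```

View pics/top0.png

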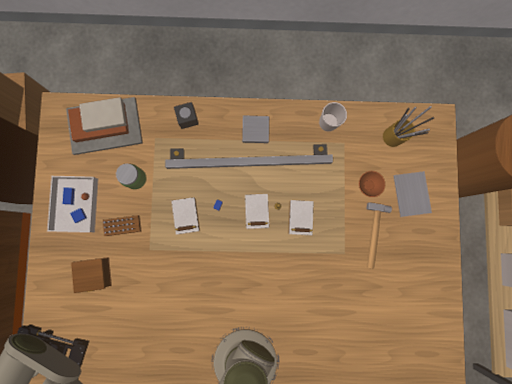

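View pics/scene0.png

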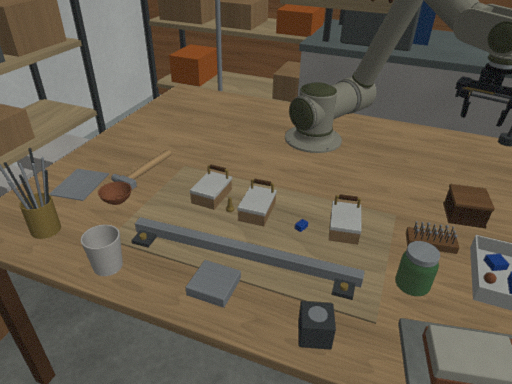

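Top view: box lids at about (185,215), (257,211) and (301,217), with dark handles on their lower ends. The bar runs from (165,163) to (332,160), the wax block is at (218,205) and the ring stand at (278,205). The scene view agrees. Next I measure these.

```bash
cat > h.py <<'E'
import numpy as np,cv2
def ray_plane(uv,K,T,z):
    uv=np.atleast_2d(uv).astype(float)
    d=np.c_[(uv-K[[0,1],[2,2]])/K[[0,1],[0,1]],np.ones(len(uv))]@T[:3,:3].T
    o=T[:3,3]; return o+d*((z-o[2])/d[:,2])[:,None]
def lids(bgr,amin):
    hsv=cv2.cvtColor(bgr,cv2.COLOR_BGR2HSV)
    m=cv2.inRange(hsv,(0,0,165),(179,45,255))
    c,_=cv2.findContours(m,cv2.RETR_EXTERNAL,cv2.CHAIN_APPROX_NONE)
    return [k for k in c if cv2.contourArea(k)>amin]
def rect(xy):
    (c,s,a)=cv2.minAreaRect((xy*1000).astype(np.float32)); 
    b=cv2.boxPoints((c,s,a))/1000; e=[b[1]-b[0],b[2]-b[1]]
    e=max(e,key=np.linalg.norm); e=e if e[0]>0 else -e
    return np.array(c)/1000,sorted(s),np.arctan2(e[1],e[0])
E
python3 - <<'E'
from h import *
d=np.load("pics/top0.npz");K,T,b=d["camera_matrix"],d["T"],d["pixels"]
for k in lids(b,200):
    p=k[:,0,:]
    if p[:,1].min()<180 or not 150<p[:,0].mean()<350: continue
    print(rect(ray_plane(p,K,T,.056)[:,:2]),p.min(0),p.max(0))
# bar near top edge: steepest vertical gradient below bar, per column
h=cv2.cvtColor(b,cv2.COLOR_BGR2HSV)
print(h[150:175,200].tolist())
m=cv2.inRange(h,(95,0,0),(130,255,255))
for c in cv2.findContours(h[:,:,1]*0+(h[:,:,1]<70).astype(np.uint8)*255,cv2.RETR_EXTERNAL,cv2.CHAIN_APPROX_NONE)[0]:
    if cv2.contourArea(c)>300:
        p=c[:,0]; 
        if 100<p[:,0].mean()<350 and 140<p[:,1].mean()<180: print(rect(ray_plane(p,K,T,.038)[:,:2]))
for uv,z in(((218,205),.026),((278,205.5),.04)): print(ray_plane(uv,K,T,z))
from rig import manip
D=manip.get_image("wrist"); print(D["camera_matrix"],D["tool_from_camera"])
E
```

```text
(array([ 0.52006818, -0.18698907]), [81.61886596679688, 120.83429718017578], np.float32(-0.033794977)) [289 200] [312 234]
(array([0.52739703, 0.23178572]), [80.57617950439453, 101.53338623046875], np.float32(0.16611189)) [172 198] [197 227]
(array([ 0.53948383, -0.02703405]), [81.03511810302734, 121.14554595947266], np.float32(0.060704507)) [245 194] [268 228]
[[17, 106, 154], [17, 104, 159], [17, 104, 159], [16, 105, 160], [17, 104, 162], [17, 104, 167], [17, 106, 168], [17, 112, 160], [15, 56, 141], [174, 10, 127], [168, 10, 127], [168, 10, 129], [174, 10, 131], [168, 10, 132], [175, 12, 132], [168, 9, 137], [0, 11, 90], [14, 44, 76], [17, 102, 157], [17, 105, 179], [17, 104, 177], [17, 104, 177], [17, 102, 170], [17, 102, 172], [17, 105, 170]]
(array([0.6644679 , 0.45012039]), [73.89321899414062, 76.79242706298828], np.float32(-1.545998))
(array([0.74210114, 0.00502792]), [72.89474487304688, 617.6119384765625], np.float32(-1.5112084))
[[0.55933732 0.11426624 0.026     ]]
[[ 0.56129083 -0.10499967  0.04      ]]
[[318.1528285    0.         261.34038704]
 [  0.         318.1528285  192.1513174 ]
 [  0.           0.           1.        ]] [[-2.79716604e-04 -9.46956031e-01 -3.21363031e-01  8.40533158e-02]
 [ 9.99999927e-01 -1.80814506e-04 -3.37603228e-04  5.50563867e-04]
 [ 2.61588314e-04 -3.21363102e-01  9.46956012e-01 -1.45576231e-01]
 [ 0.00000000e+00  0.00000000e+00  0.00000000e+00  1.00000000e+00]]
```

```bash
cat >> h.py <<'E'
from scipy.spatial.transform import Rotation as Ro
def quat(a,flip=False):   # tool down, tool y along yaw a (or opposite)
    s=-1 if flip else 1
    y=s*np.array([np.cos(a),np.sin(a),0]);z=np.array([0,0,-1.]);return Ro.from_matrix(np.c_[np.cross(y,z),y,z]).as_quat()
def wrist(manip,name):
    s=manip.get_state();im=manip.get_image("wrist")
    W=np.eye(4);W[:3,:3]=Ro.from_quat(s["orientation"]).as_matrix();W[:3,3]=s["position"]
    im["T"]=W@im["tool_from_camera"];np.savez(f"pics/{name}.npz",**im);cv2.imwrite(f"pics/{name}.png",im["pixels"]);return im
E
python3 - <<'E'
from h import *
from rig import manip
for n,y in(("w1",.13),("w2",-.13)):
    p=[.58,y,.27]
    js=[manip.inverse_kinematics(p,quat(.05,f)) for f in(0,1)];print(js)
    manip.reach(p,quat(.05,False)); wrist(manip,n)
print(manip.get_state()["t"])
E
python3 -c "
import cv2,numpy as np
cv2.imwrite('pics/w12.png',cv2.resize(np.vstack([cv2.imread('pics/w1.png'),cv2.imread('pics/w2.png')]),(400,600)))"
```

```text
[array([ 2.15015714e-02,  4.42008128e-01,  1.10749549e+00, -4.44089210e-16,
        1.59208903e+00, -2.84984286e-02]), None]
[array([-4.19485951e-01,  4.42008128e-01,  1.10749549e+00, -4.44089210e-16,
        1.59208903e+00, -4.69485951e-01]), array([-4.19485951e-01,  4.42008128e-01,  1.10749549e+00, -4.44089210e-16,
        1.59208903e+00,  2.67210670e+00])]
3.4167
```

View pics/w12.png

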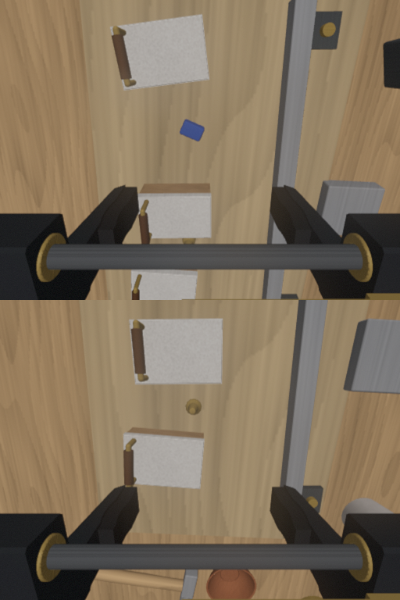

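View w1 (scaled, upper half): left box at about (165,50), wax block at (192,130), bar front face at about x=285. View w2 (lower half): middle box at (178,350), ring stand at (193,406), right box at (163,460), bar face at about x=300. Next come precise fits.

```bash
cat > fit.py <<'E'
from h import *
def box_fit(xy):
    """lid outline (world xy) -> size, yaw, centre anchored on the far edge and the sides"""
    c,s,a=rect(xy)
    for _ in range(3):
        R=np.array([[np.cos(a),np.sin(a)],[-np.sin(a),np.cos(a)]]);q=(xy-c)@R.T
        x0,x1=np.percentile(q[:,0],[0,100]);y0,y1=np.percentile(q[:,1],[0,100])
        L=[]
        for yy in(y0,y1):
            m=(abs(q[:,1]-yy)<.003)&(q[:,0]>x0+.04)&(q[:,0]<x1-.008);L.append(np.polyfit(q[m,0],q[m,1],1))
        m=(abs(q[:,0]-x1)<.003)&(q[:,1]>y0+.01)&(q[:,1]<y1-.01);f=np.polyfit(q[m,1],q[m,0],1)
        da=np.arctan((L[0][0]+L[1][0]-f[0])/3);a+=da
    yc=(L[0][1]+L[1][1])/2;xf=f[1]
    return R.T@np.array([xf-.06,yc])+c,(x1-x0,L[1][1]-L[0][1]),a,(L[0][0],L[1][0],-f[0])
def bar_fit(b,K,T,rows,c0=300):
    g=cv2.cvtColor(b,cv2.COLOR_BGR2HSV); A=[];B=[]
    for r in rows:
        s=g[r,:,1].astype(int);v=cv2.GaussianBlur(g[r:r+1,:,2],(3,1),0)[0].astype(int)
        for c in range(c0,480):
            if (s[c:c+14]<60).all(): break
        else: continue
        A.append((c-.5,r)); 
        k=c+np.argmax(np.diff(v[c:c+28])); B.append((k+.5,r))
    out=[]
    for P,z in((A,.006),(B,.038)):
        w=ray_plane(P,K,T,z)[:,:2];w=w[abs(w[:,0]-np.median(w[:,0]))<.03]
        for _ in range(4):
            p=np.polyfit(w[:,1],w[:,0],1);e=w[:,0]-np.polyval(p,w[:,1]);k=abs(e)<max(2*e.std(),.0005);w=w[k]
        out.append((p,e.std(),len(w),w[:,1].min(),w[:,1].max()))
    return out
E
python3 - <<'E'
from fit import *
for n in("w1","w2"):
    d=np.load(f"pics/{n}.npz");K,T,b,D=d["camera_matrix"],d["T"],d["pixels"],d["depth"]
    for k in lids(b,3000):
        p=k[:,0,:].astype(float)
        if p[:,1].max()>280 or p[:,0].mean()>300: continue
        mm=np.zeros(b.shape[:2],np.uint8);cv2.drawContours(mm,[k],-1,255,-1)
        v,u=np.nonzero(cv2.erode(mm,np.ones((9,9))));dd=D[v,u]
        P=np.c_[(np.c_[u,v]-K[[0,1],[2,2]])/K[0,0],np.ones(len(u))]*dd[:,None]@T[:3,:3].T+T[:3,3]
        c,s,a,sl=box_fit(ray_plane(p,K,T,.056)[:,:2])
        # handle sleeve: dark brown blob near own x=-45
        h=cv2.cvtColor(b,cv2.COLOR_BGR2HSV);m=cv2.inRange(h,(0,40,20),(25,255,110))
        ks=[q for q in cv2.findContours(m,cv2.RETR_EXTERNAL,cv2.CHAIN_APPROX_NONE)[0] if cv2.contourArea(q)>150]
        H=c-.045*np.array([np.cos(a),np.sin(a)])
        hs=[rect(ray_plane(q[:,0],K,T,.084)[:,:2]) for q in ks]
        hs=[(x[0].round(4),np.round(x[1],1),round(float(x[2]),3)) for x in hs if np.linalg.norm(x[0]-H)<.03]
        print(n,"c",c.round(4),"size",np.round(s,4),"yaw",a,np.round(sl,4),"z",np.median(P[:,2]),"handle pred",H.round(4),"seen",hs)
    for f in bar_fit(b,K,T,range(10,230,3)):print(n,"bar",f)
    if n=="w1":print("wax", )
E
```

```text
w1 c [0.5157 0.2284] size [0.1213 0.0786] yaw 0.17281253084679563 [-0.0027 -0.0004  0.0031] z 0.055640834017839536 handle pred [0.4713 0.2207] seen [(array([0.4713, 0.2234]), array([17.1, 59.2]), -1.484)]
w1 bar (array([-0.05709385,  0.71047059]), np.float64(0.000373300052804439), 74, np.float64(0.02786714582988395), np.float64(0.3015541891449552))
w1 bar (array([-0.0570543 ,  0.70967879]), np.float64(0.0003431247906149218), 74, np.float64(0.042940808597339925), np.float64(0.29521982259854773))
wax
w2 c [ 0.5184 -0.1887] size [0.1212 0.0792] yaw -0.03533321589143831 [ 0.0017  0.0034 -0.0058] z 0.05574282599775027 handle pred [ 0.4734 -0.1871] seen []
w2 c [ 0.5376 -0.0284] size [0.1208 0.0781] yaw 0.052610798577424296 [ 0.0028  0.0169 -0.0201] z 0.05568881366721165 handle pred [ 0.4927 -0.0308] seen [(array([ 0.4932, -0.0283]), array([15.3, 59.4]), 1.565)]
w2 bar (array([-0.05772559,  0.71046029]), np.float64(0.0003683844867366994), 74, np.float64(-0.231136112850279), np.float64(0.04259214055379046))
w2 bar (array([-0.05763404,  0.70954239]), np.float64(0.0003383799032734106), 74, np.float64(-0.2160583193758727), np.float64(0.03630553047187755))
```

The fits agree with the given sizes. The bar face lies on x = 0.7101 − 0.0574·y, so the target yaw is 0.0573. Now I weigh the left box.

```bash
cat > act.py <<'E'
from fit import *
from rig import manip
PZ=manip.pinch_z; ZH=.084-PZ
def avgF(n=6):
    F=[]
    for _ in range(n): manip.hold(.04);F.append(manip.get_state()["wrist_force"])
    return np.mean(F,0)
def weigh(H,a):
    H=np.array(H);u=np.array([np.cos(a),np.sin(a)]);q=quat(a)
    manip.reach([*H,.135],q);F0=avgF()
    manip.line_to([*H,ZH],v=.08);manip.close();s=manip.get_state();F1=avgF()
    print("grip gap",s["finger_gap"],"pos",s["position"],"F0",F0.round(2),"dF grip",(F1-F0).round(2))
    arc=lambda th:[*(H+u*(-.105*np.cos(th)+.078*np.sin(th)+.105)),ZH-.078+.078*np.cos(th)+.105*np.sin(th)]
    for th in(.03,.06,.088): manip.line_to(arc(th),v=.012)
    manip.hold(.3);F2=avgF(10);print("lift dF",(F2-F0).round(2),(F2-F1).round(2),manip.get_state()["position"])
    for th in(.06,.03,.01,0): manip.line_to(arc(th),v=.012)
    manip.hold(.2);print("down dF",(avgF()-F0).round(2),"t",manip.get_state()["t"]);return -(F2-F0)[2]
def release():
    manip.open();p=manip.get_state()["position"];manip.line_to([p[0],p[1],.135],v=.12);print("t",manip.get_state()["t"])
E
python3 -c "
from act import *
print('W',weigh([.4713,.2207],.172))"
```

```text
grip gap 0.012534469736353193 pos [0.47141024 0.22071914 0.06534485] F0 [-0.27 -0.09 -0.15] dF grip [ 0.88 -0.05  0.47]
lift dF [ 0.83  0.35 -5.37] [-0.05  0.4  -5.85] [0.47844843 0.22193719 0.074222  ]
down dF [ 0.89 -0.1  -2.24] t 11.6583
W 5.3747775750158056
```

Left is heavy. I settle it fully onto the board and slide it.

```bash
cat >> act.py <<'E'
YB=np.arctan(.0574);N=np.array([np.cos(YB),np.sin(YB)])
def slide(gap=.006,over=.004,thr=9,v=.04,seat=1.5):
    qb=quat(YB);s=manip.get_state();p=s["position"]
    print("seat",manip.line_to([p[0],p[1],p[2]-.002],v=.006,threshold=seat),manip.get_state()["position"][2])
    p=manip.get_state()["position"]
    trav=(.7101*N[0]-N@p[:2])-.105
    e=p[:2]+N*(trav-gap);manip.line_to([*e,p[2]],qb,v=v)
    s=manip.get_state();print("near",s["position"],s["wrist_force"].round(2))
    e=p[:2]+N*(trav+over);print("hit",manip.line_to([*e,p[2]],qb,v=.012,threshold=thr))
    manip.hold(.1);s=manip.get_state();print(s["position"],"gap est",.7101*N[0]-N@s["position"][:2]-.105,s["wrist_force"].round(2),s["wrist_torque"].round(2),s["t"])
E
python3 -c "
from act import *
slide()"
```

```text
seat True 0.0652772379252031
near [0.58448465 0.22745899 0.0653119 ] [-6.23  0.42  5.57]
hit True
[0.59112446 0.22802442 0.06532497] gap est 0.0007129279272262007 [-1.32  0.44  4.21] [-0.06  0.3   0.01] 15.65
```

```bash
python3 -c "
from act import *
s=manip.get_state();p=s['position'];z=p[2]
for i in range(8):
    p[:2]+=N*.0005;manip.line_to(p,quat(YB),v=.01);s=manip.get_state();print(i,(.7101*N[0]-N@s['position'][:2]-.105).round(5),s['wrist_force'].round(2),s['wrist_torque'].round(2))
    if s['wrist_force'][0]<-16:break
print(s['t'])
wrist(manip,'c1')
im=cv2.imread('pics/c1.png');cv2.imwrite('pics/c1v.png',im)
"
```

```text
0 0.00057 [-3.36 -0.3   3.93] [-0.14  0.54 -0.06]
1 0.00057 [-6.68 -1.32  5.26] [-0.23  0.99 -0.02]
2 0.00055 [-8.11 -1.76  7.01] [-0.27  1.37 -0.05]
3 0.00055 [-10.39  -1.97   7.5 ] [-0.29  1.67 -0.03]
4 0.00052 [-12.68  -2.09   9.39] [-0.31  2.05 -0.03]
5 0.0005 [-15.76  -2.09  10.54] [-0.42  2.33 -0.04]
6 0.00049 [-17.36  -2.52  11.7 ] [-0.47  2.62 -0.02]
17.4
```

View pics/c1v.png

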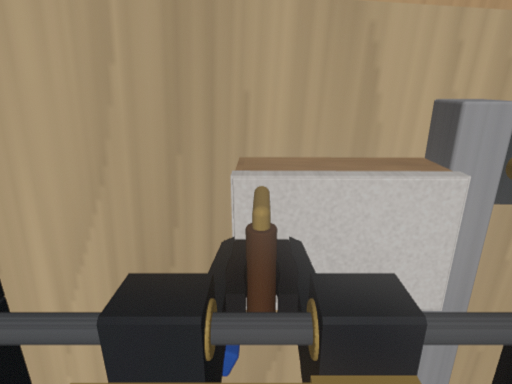

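The box's lid edge (465,175 to 440,305) runs along the bar, and the position stopped advancing as force rose, so it is seated. I unload, release, look, then weigh the middle box.

```bash
cat >> act.py <<'E'
def look(name,y):
    p=[.58,y,.25];manip.reach(p,quat(YB));return wrist(manip,name)
E
python3 -c "
from act import *
p=manip.get_state()['position'];p[:2]+=N*0.0006;manip.line_to(p,quat(YB),v=.01)
s=manip.get_state();print((.7101*N[0]-N@s['position'][:2]-.105).round(5),s['wrist_force'].round(2))
release()
im=look('w3',.09);K,T,b=im['camera_matrix'],im['T'],im['pixels']
for k in lids(b,3000):
    p=k[:,0].astype(float)
    if p[:,1].max()>290: continue
    c,s,a,sl=box_fit(ray_plane(p,K,T,.056)[:,:2]);print(c,s,a,sl,'gap',.7101*N[0]-N@c-.06)
for f in bar_fit(b,K,T,range(200,260,3)):print(f)
print(manip.get_state()['t'])
"
```

```text
0.00049 [-7.15 -0.64  5.95]
t 19.775
[ 0.53774349 -0.02837327] (np.float64(0.1214058933134874), np.float64(0.07949471681784115)) 0.048501475011810735 (np.float64(0.016141516150273108), np.float64(0.021747424505193506), np.float64(-0.037888886758541296)) gap 0.11369921850235404
[0.63576523 0.22227868] (np.float64(0.12080841016831881), np.float64(0.061438772738267915)) 0.05316518158169645 (np.float64(0.002904370548543608), np.float64(0.003948706321720913), np.float64(-0.006851316269165068)) gap 0.001474787213018025
(array([-0.38669742,  0.71716711]), np.float64(0.005500772193075564), 19, np.float64(-0.04224147097464201), np.float64(0.04024250557838874))
(array([-0.06402195,  0.70955339]), np.float64(0.00039780258170274765), 13, np.float64(0.004398013873749024), np.float64(0.0517994258631537))
20.575
```

View pics/w3.png

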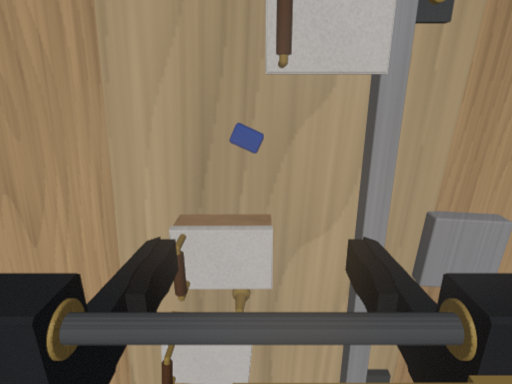

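Left box is flush: the sides give a yaw of 0.056 against the bar's 0.057, and the wax block at (246,138) is untouched. Now the middle box.

```bash
python3 -c "
from act import *
w=weigh([.4928,-.0306],.055);print('W',w)
if w<2.4:
    s=manip.get_state();release()
"
```

```text
grip gap 0.01242525092312761 pos [ 0.49290318 -0.03060714  0.06535776] F0 [-0.21 -0.18 -0.23] dF grip [0.56 0.53 0.64]
lift dF [-0.57  0.23 -0.94] [-1.13 -0.3  -1.58] [ 0.50004718 -0.03021873  0.07421731]
down dF [0.47 0.28 0.22] t 28.1417
W 0.937409618049923
t 30.05
```

Middle is light (about 1.6 N) and released. Now the right box.

```bash
python3 -c "
from act import *
w=weigh([.4735,-.1871],-.034);print('W',w)
if w<2.4: release()
elif w>3.4:
    slide(thr=9)
"
```

```text
grip gap 0.01242059535881266 pos [ 0.47363044 -0.18713294  0.06535623] F0 [ 0.25  0.09 -0.09] dF grip [1.29 0.09 0.33]
lift dF [ 0.18  0.16 -4.72] [-1.11  0.06 -5.05] [ 0.4807483  -0.18734344  0.07424327]
down dF [-0.07  0.53 -2.21] t 37.5167
W 4.718043021645828
seat True 0.06531540263420857
near [ 0.60824989 -0.17955919  0.06535055] [-6.52 -0.29  3.17]
hit True
[ 0.61438655 -0.1793687   0.06530599] gap est 0.000835006259651036 [-1.24 -0.91  6.67] [-0.17  0.33  0.  ] 42.0
```

```bash
python3 -c "
from act import *
p=manip.get_state()['position']
for i in range(8):
    p[:2]+=N*.0005;manip.line_to(p,quat(YB),v=.01);s=manip.get_state();g=(.7101*N[0]-N@s['position'][:2]-.105);print(i,g.round(5),s['wrist_force'].round(2))
    if s['wrist_force'][0]<-15:break
p[:2]=s['position'][:2]+N*.0006;manip.line_to(p,quat(YB),v=.01)
release()
im=look('w4',-.27);print(manip.get_state()['t'])
K,T,b=im['camera_matrix'],im['T'],im['pixels']
for k in lids(b,3000):
    q=k[:,0].astype(float)
    if q[:,1].max()>290: continue
    c,s,a,sl=box_fit(ray_plane(q,K,T,.056)[:,:2]);print(c,s,a,sl,'gap',.7101*N[0]-N@c-.06)
t=manip.get_image('top')['pixels'];cv2.imwrite('pics/fin.png',np.vstack([cv2.resize(b,(400,300)),cv2.resize(t[130:270,130:340],(400,267))]))
"
```

```text
0 0.00071 [-4.29 -0.75  4.08]
1 0.00068 [-7.82 -0.01  5.59]
2 0.00066 [-10.51  -0.79   7.14]
3 0.00067 [-12.66  -0.8    8.51]
4 0.00066 [-16.57  -1.26   8.74]
t 45.4833
46.1833
[ 0.65879503 -0.17721378] (np.float64(0.12078169079737641), np.float64(0.0793664579109222)) 0.052960999222169194 (np.float64(0.0038615425713083534), np.float64(0.004054659045841008), np.float64(-0.007916166108459882)) gap 0.001376017759649184
```

View pics/fin.png

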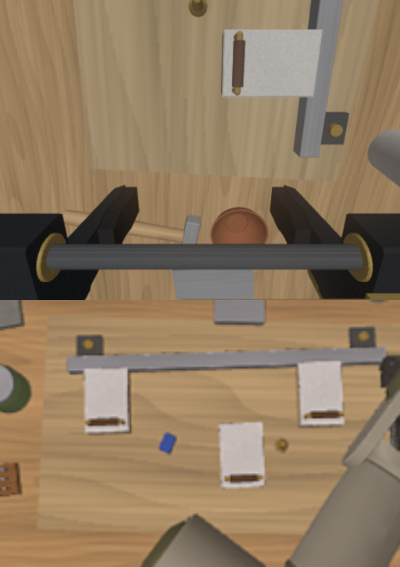

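Both heavy boxes stand against the bar at a yaw of about 0.057, matching it. The middle box, wax block and ring stand are in place, and the gripper is clear.

```bash
python3 -c "
from rig import manip
print(manip.close_job())"
```

```text
the job is handed in; nothing more can be done
None
```

The left and right boxes weighed heavy and now stand square and flush against the stop bar. The middle box weighed light and was left where it stood, everything is released, and the job was handed in at about 46 s.

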